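# Refit the lid of the dust extractor's filter housing

## Task

Close up the dust extractor's filter housing: swing the catch clear of the opening, then slip one end of the lid, tilted, under the overhanging lip at the back and level it down flat into the recess. Then swing the catch fully back over the lid's front edge so that it is locked in, and leave the other things on the bench where they are.

Things in the scene. Friction and masses are not known exactly. Their poses are not given: they have to be found in the camera images.
- housing: low grey filter housing fixed to the bench. Origin on the bench under the centre of its recess; x points to its back, y to its left, z up. Recess 124 mm long (x -62 to +62), 106 mm wide (y -53 to +53), flat solid floor 30 mm above the bench. Front and side walls rise 6 mm above this floor; front rim reaches to x = -100 mm, sides to y = +-67 mm, back wall to x = +76 mm (a 35 mm hose stub behind it)
- lip (a point): middle of the lower front edge of the lip that overhangs the back of the recess by 14 mm over its whole width (housing x = +48 mm), 15 mm above the recess floor, 45 mm above the bench; the lip is 6 mm thick. The back wall stands 14 mm behind this point. The lid is too long to drop straight in past the lip
- seat (a point): centre of the recess floor, axes as the housing's: the middle of the lid's underside belongs here, axes parallel
- lid: loose bare metal plate 118 mm (its x) x 100 mm (its y) x 8 mm, about 0.25 kg, the same either way round, lying flat on the bench, with an upright black grip rib across its middle: 12 mm thick along x, 70 mm long along y, 32 mm high above the plate (top 40 mm above the underside). Origin at the centre of the plate's underside, z up
- catch (a joint): angle of the steel turning catch on the housing's front rim: 0 = fully closed at its stop (nose pointing back, 16 mm over the recess; tail with knob pointing to the front). Grows anticlockwise seen from above, the knob going to the housing's right (-y), to a stop at 1.6; clear of the opening from 1.2 on. Light friction (about 1.3 N at the knob); it stays where left
- catch_knob (a point): top centre of the upright black round knob on the catch's tail, 16 mm in diameter, 28 mm high (from 47 to 75 mm above the bench), 40 mm from the pivot
- catch_pivot (a point): top centre of the catch's bar at its vertical pivot axis, 86 mm in front of the recess centre (housing x = -86 mm, y = 0), 47 mm above the bench. The bar is 18 mm wide and 6 mm thick, its underside 3 mm above the top of a seated lid
- whetstone: bystander: whetstone 34 x 120 x 21 mm lying on the bench, origin at the centre of its underside
- shoe_brush: bystander: wooden shoe brush 52 x 150 x 44 mm, origin at the centre of its underside
- spool_tan: bystander: thread spool 38 mm wide, 58 mm high, standing, origin at the centre of its underside
There are look-alikes about, which are no part of the job. There is more than one size of the housing; the one meant has the size given above.

How it is judged (in metres and radians):
On the way, in this order (a step that is already met when the one before it is completed fails the run):
1. the catch is turned clear of the opening (1.15 rad or more) (value of joint catch above 1.15 rad), for 0.1 s.
2. the lid lies level in the recess, its back end under the lip (x of lid in the frame of seat between -0.006 and 0.006 m and y of lid in the frame of seat between -0.006 and 0.006 m and z of lid in the frame of seat below 0.003 m and angle between the z axis of lid and the z axis of seat, either way round below 0.05 rad), for 0.2 s.
At the end, for the whole second after the job is handed in: The lid lies at rest, grip rib up, flat on the recess floor (within 3 mm of height and 0.05 rad of level) and within 6 mm of the recess centre along both sides, so its back end is under the lip; the catch is back within 0.25 rad of fully closed, over the lid's front edge (all of step 2 and angle between lid's own z axis and vertical below 0.3 rad and value of joint catch below 0.25 rad and linear speed of lid below 0.02 m/s); the robot touches nothing.
It fails at once if a bystander (whetstone, shoe brush or spool) is moved more than 25 mm (distance of any of whetstone, shoe_brush, spool_tan from where it was at the start of the episode above 0.025 m).
It also fails if it takes over 72 s, if anything falls off the work surface, if the arm or the gripper's body presses on something with over 40 N, if the wrist force passes 120 N, or if a joint passes its speed limit or range.

## Robot

A 6-joint arm with a two-finger parallel gripper is mounted at the origin on a cart in front of the work surface, level with it; the furniture and walls round the work are solid. World frame = base frame: x ahead of the robot, y to its left, z up, the work surface at z = 0. Lengths are in mm, angles in rad, forces in N, time in s.
With the tool pointing down it reaches from about 350 to 775 mm from the base axis. Payload 7.3 kg.
Tool frame: the origin (TCP) lies at the very end of the fingers, on their centre line; the grasp point (between the pads) lies 19 mm behind it; z points along the fingers, y is the line along which they close (so a half turn about z gives the same grasp; the last joint's range is limited). The gripper opens to 92 mm and grips with 3 to 60 N. Pads are 19 mm wide; open, the fingers measure 130 mm over their backs; the gripper's body (75 mm by 190 mm) begins 47 mm behind the grasp point.
Start: joints at [-0.146, 0.342, 1.524, -0, 1.275, -0.146], TCP at [525.019, 0.019, 226.741] pointing down, gripper open.
Joint ranges: [-2.53, 2.53], [-0.77, 2.02], [0.04, 2.7], [-1, 4.14], [0.28, 2.66], [-3.11, 3.11]. Speed limits (rad/s): [2.57, 2.57, 3.14, 3.14, 3.14, 3.14].

## Interface

Orientations are given as [roll, pitch, yaw] about the fixed x, y, z axes, in that order (R = Rz(yaw) Ry(pitch) Rx(roll)).
In Python, from plant import bot gives the robot as it stands.
- The arm moves only by the tool apply_moves, never from a script. Its argument "motion" is text: rows parted by semicolons, each of 4 numbers parted by spaces: the shift along the tool's x, y, z in m, then the turn about the tool's z in degrees. A call has 1 to 8 rows; each row shifts and turns the commanded pose from where the row before left it, along the tool's axes as they then stand; what a row does not reach is not made up. A row lasts 1/8 s, in which the tool goes at most 62.5 mm and 10.7 degrees, less where a joint would pass 70% of its speed; a pose out of reach is approached as far as the arm can. A call with a gripper value outside its range is refused whole. "fingers" is the opening, from -1 (shut) to 1 (fully open), set as the call begins (left out, the last holds). The fingers move at their own pace and stop on an object; the grip force is fixed at half the most. Time passes only in rows, so rows that do not move let the fingers close. It gives the time, the measured TCP pose, the force, the opening and the grip force at its end, in the units of the state.
- bot.get_obs(): the state, without advancing time (a new reading comes with each control period).
- bot.capture(name): name is "scene" or "side" or "wrist"; returns a dict with "img" (400x640x3 uint8, blue, green, red), "range_z" (400x640 float32, mm along the optical axis (not along the pixel's ray), 0 where there is no reading), "fx", "fy", "cx", "cy" (pixels), "world_from_camera" (4x4, takes a point from camera to world coordinates); the wrist camera has in their place "mount" (4x4, takes a point from camera to tool coordinates, whose origin is the TCP and whose axes are the flange's). Camera axes: x right, y down, z forward; pixel columns grow to the right and rows downward; lengths in mm; the calibration is good to about 2 mm. A picture is of the moment at which its call begins: read the wrist's pose just before it.
- bot.close_job(): hands the job in; it is judged then, once.
Trained networks look in a picture, given as the dict that the camera call returned (one of the last four; its "shot" number tells which), for a name from the list of things; names that differ only in an ending like _2 or _b are one class to them, and where a whole thing is asked for, a point or a joint stands for the part that bears it (a point fixed in the world has none). Each returns a list of dicts, best first, with "p" (0 to 1); they miss things now and then, are a little off and sometimes report something else, mostly with a low value. They report only what shows in the picture. A call takes as long as a camera call. They do not tell look-alikes from the thing itself.
- bot.cut_out(picture, thing): "pixels" (400x640 bool, what is visible of it) and "point" ([column, row] in pixels, amid what is visible of it).
The state is a dict: "time": time; "joint_positions": joint angles; "dq": joint speeds; "tau": joint torques, N m; "tool_pos": TCP position; "tcp_rot": TCP orientation; "contact_force": force on the tool from outside, world axes, zero at the start; "moment": the same for the moment, N m; "grip_width": finger opening in mm; "finger_force": force on a finger pad.
Only numpy, scipy, OpenCV 4.12 (cv2) and the standard library are available. Lean on these libraries where they do the work, as an engineer would, in place of code of your own. Each camera call takes 0.05 s, during which the arm holds its last target. There are 200 camera calls.

## Working session

There is one attempt and no reset: what is moved stays moved. The work goes in short steps, Python scripts to look and compute and a tool call to move; the robot and the scene stay as the last step left them, time stands still between calls to the robot, and variables do not carry over. Pictures are saved under pics/ and viewed, at most 10 in all, crops included, and the job is handed in when it is done.

Besides the shell and the picture viewer there is one more tool, called after "Emit:" as name(argument=value, ...) on one line, values as JSON. apply_moves: Moves the arm, as the interface text tells. Its arguments: {"type":"object","properties":{"motion":{"type":"string"},"fingers":{"type":"number"}},"required":["motion"]}

```bash
mkdir -p pics; ls
cat > h.py <<'E'
import numpy as np, cv2
from plant import bot
def pts(c,mask=None):
    z=c["range_z"]; v,u=np.nonzero((z>0) if mask is None else (mask&(z>0)))
    d=z[v,u]; P=np.stack([(u-c["cx"])/c["fx"]*d,(v-c["cy"])/c["fy"]*d,d,np.ones_like(d)])
    return (c["world_from_camera"]@P)[:3].T,u,v
E
python3 - <<'E'
from h import *
ims=[]
for n in ("scene","side"):
    c=bot.capture(n); cv2.imwrite(f"pics/{n}.png",c["img"])
    print(n,np.round(c["world_from_camera"],2).tolist(),c["fx"])
    for t in ("housing","lid","catch","catch_knob","whetstone","shoe_brush","spool_tan"):
        for r in bot.cut_out(c,t)[:4]:
            P,u,v=pts(c,r["pixels"])
            if len(P)==0: continue
            print(t,round(r["p"],2),np.round(r["point"]),len(P),np.round(np.percentile(P,[2,50,98],axis=0)).tolist())
E
```

```text
pics
scene [[0.9, -0.26, 0.34, 249.68], [-0.43, -0.56, 0.71, -669.91], [0.0, -0.79, -0.62, 677.1], [0.0, 0.0, 0.0, 1.0]] 421.54304831913805
housing 0.68 [286. 172.] 2596 [[463.0, 162.0, 4.0], [566.0, 216.0, 30.0], [660.0, 304.0, 62.0]]
housing 0.57 [445. 259.] 2310 [[678.0, -270.0, 2.0], [746.0, -216.0, 21.0], [812.0, -159.0, 36.0]]
housing 0.44 [294. 216.] 431 [[494.0, 34.0, -2.0], [509.0, 42.0, 37.0], [544.0, 109.0, 58.0]]
lid 0.8 [363. 293.] 2493 [[497.0, -265.0, -0.0], [552.0, -215.0, 8.0], [622.0, -154.0, 40.0]]
lid 0.45 [288. 170.] 2745 [[461.0, 162.0, -0.0], [567.0, 216.0, 30.0], [666.0, 312.0, 57.0]]
catch 0.77 [254. 175.] 179 [[454.0, 199.0, 34.0], [475.0, 211.0, 47.0], [526.0, 251.0, 75.0]]
catch 0.64 [432. 267.] 135 [[673.0, -246.0, 28.0], [698.0, -236.0, 32.0], [724.0, -218.0, 50.0]]
catch_knob 0.72 [429. 266.] 156 [[673.0, -247.0, 28.0], [696.0, -238.0, 32.0], [727.0, -216.0, 50.0]]
catch_knob 0.65 [257. 174.] 148 [[455.0, 198.0, 44.0], [476.0, 211.0, 47.0], [526.0, 245.0, 74.0]]
catch_knob 0.4 [289. 169.] 2630 [[463.0, 162.0, 4.0], [567.0, 216.0, 30.0], [663.0, 305.0, 5
[... 788 characters left out ...]
0], [622.0, -152.0, 40.0]]
catch 0.69 [415. 246.] 95 [[672.0, -244.0, 21.0], [692.0, -235.0, 33.0], [721.0, -213.0, 49.0]]
catch 0.37 [299. 214.] 245 [[495.0, 38.0, 5.0], [507.0, 45.0, 38.0], [524.0, 65.0, 59.0]]
catch_knob 0.44 [264. 191.] 136 [[453.0, 203.0, 32.0], [475.0, 215.0, 48.0], [529.0, 289.0, 76.0]]
catch_knob 0.42 [414. 251.] 92 [[672.0, -244.0, 27.0], [691.0, -235.0, 33.0], [721.0, -212.0, 49.0]]
whetstone 0.58 [249. 230.] 379 [[356.0, 15.0, 1.0], [375.0, 57.0, 21.0], [406.0, 137.0, 23.0]]
shoe_brush 0.69 [276. 242.] 871 [[391.0, -125.0, 0.0], [411.0, -78.0, 43.0], [440.0, 12.0, 45.0]]
spool_tan 0.62 [297. 216.] 311 [[493.0, 38.0, 1.0], [507.0, 46.0, 34.0], [560.0, 142.0, 59.0]]
```

```bash
python3 -c "
from h import *
print(bot.get_obs())"
```

```text
{'time': 0.8, 'joint_positions': array([-1.45960600e-01,  3.41951427e-01,  1.52408505e+00,  1.06036440e-05,
        1.27542016e+00, -1.46004535e-01]), 'dq': array([-0.00074467, -0.0016447 ,  0.00089843, -0.00334574,  0.00217231,
        0.00046444]), 'tau': array([ 2.21926559e-03, -4.31085026e+01, -2.44466794e+01,  7.20237591e-02,
        4.81933344e-02, -7.44405156e-05]), 'tool_pos': array([5.25019882e+02, 4.32819937e-02, 2.26770966e+02]), 'tcp_rot': array([3.14145660e+00, 9.75254309e-06, 1.57083717e+00]), 'contact_force': array([0.1174006, 0.462573 , 0.2008374]), 'moment': array([ 0.00718553,  0.00987398, -0.00189446]), 'finger_force': 0.0, 'grip_width': 91.94166821945316}
```

View pics/scene.png

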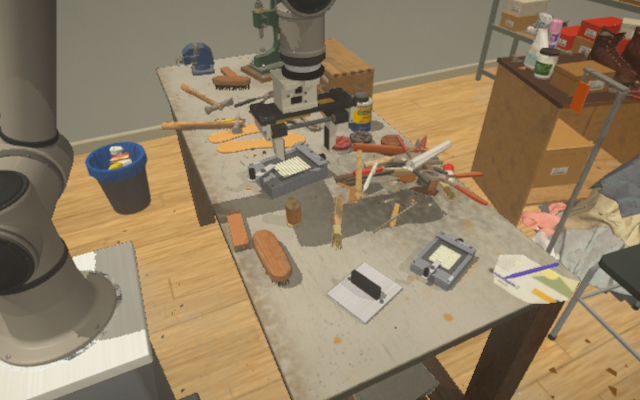

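Run:
```python
from h import *
def rect(Q): 
    (c,s,a)=cv2.minAreaRect(Q[:,:2].astype(np.float32)); return np.round(c,1),np.round(s,1),round(a,1)
for n in ("scene","side"):
    c=bot.capture(n)
    P,u,v=pts(c)
    def reg(x0,x1,y0,y1,z0,z1):
        return P[(P[:,0]>x0)&(P[:,0]<x1)&(P[:,1]>y0)&(P[:,1]<y1)&(P[:,2]>z0)&(P[:,2]<z1)]
    print(n)
    for nm,r in dict(lidplate=(480,640,-290,-130,4,12),rib=(480,640,-290,-130,36,44),hfloor=(430,700,130,340,27,32.5),hrim=(430,700,130,340,33.5,39),
        bar=(430,560,150,330,44,50),lip=(540,700,130,340,49,54),knob=(430,540,150,330,71,79),sm=(660,830,-290,-130,17,60)).items():
        Q=reg(*r); 
        if len(Q)>8: print(nm,len(Q),rect(Q),np.round(np.median(Q,0),1))
```

```text
scene
lidplate 1937 (array([ 561. , -206.1]), array([120.4, 101.1]), 20.6) [ 548.  -215.     7.5]
rib 179 (array([ 560.5, -207.3]), array([13.7, 68.4]), 21.0) [ 560.3 -208.9   39.1]
hfloor 677 (array([586.7, 238.6]), array([210.7, 132.6]), 8.9) [582.6 234.3  29. ]
hrim 521 (array([568.1, 238.5]), array([175.3, 138.7]), 10.4) [518.3 199.6  35.1]
bar 116 (array([493.3, 224.8]), array([90.7, 18.5]), 28.0) [494.2 223.6  46.2]
lip 217 (array([641.1, 252.9]), array([ 28.6, 134.8]), 9.8) [642.2 246.6  50.2]
knob 22 (array([461.6, 207.6]), array([16.5, 12.7]), 69.2) [462.2 206.5  73.7]
sm 1885 (array([ 747.5, -211.9]), array([162.9,  90.7]), 23.1) [ 749.5 -213.4   22.6]
side
lidplate 1012 (array([ 560.1, -201.9]), array([119.9, 102.4]), 21.0) [ 542.3 -218.6    8.4]
rib 114 (array([ 560.3, -203.3]), array([14.7, 68.7]), 25.1) [ 559.3 -205.8   39.8]
hfloor 421 (array([584.5, 241.8]), array([208.8, 130.3]), 9.6) [584.8 244.3  29.8]
hrim 318 (array([569.4, 243.5]), array([178.9, 137. ]), 9.6) [541.  201.2  36.5]
bar 66 (array([491.9, 227.6]), array([91. , 19.9]), 31.3) [489.  225.   47.3]
lip 123 (array([639.5, 258. ]), array([ 30.6, 135.2]), 10.8) [639.  252.7  51.6]
knob 13 (array([461.7, 210.7]), array([11. , 12.2]), 72.9) [460.3 207.8  74.4]
sm 1132 (array([ 738.3, -211.2]), array([146. ,  91.6]), 23.8) [ 753.3 -211.7   23.3]
```

Emit:
apply_moves(motion="0.043 -0.009 0 0;0.043 -0.009 0 0;0.043 -0.009 0 0;0.043 -0.009 0 0;0.043 -0.009 0 0;0 0 0 0;0 0 0 0", fingers=-0.1)

```text
time: 1.78
tool_pos: [480.0, 214.7, 226.7]
tcp_rot: [3.142, 0.0, 1.571]
contact_force: [-0.7, -0.6, -0.3]
grip_width: 41.4
finger_force: 0.0
```

```bash
cat >> h.py <<'E'
from scipy.spatial.transform import Rotation as Ro
def wrist():
    o=bot.get_obs(); c=bot.capture("wrist"); T=np.eye(4)
    T[:3,:3]=Ro.from_euler("xyz",o["tcp_rot"]).as_matrix(); T[:3,3]=o["tool_pos"]
    c["world_from_camera"]=T@c["mount"]; return c,o
def rect(Q): 
    (c,s,a)=cv2.minAreaRect(Q[:,:2].astype(np.float32)); return np.round(c,1),np.round(s,1),round(a,1)
def regs(P,d):
    for nm,(x0,x1,y0,y1,z0,z1) in d.items():
        Q=P[(P[:,0]>x0)&(P[:,0]<x1)&(P[:,1]>y0)&(P[:,1]<y1)&(P[:,2]>z0)&(P[:,2]<z1)]
        if len(Q)>8: print(nm,len(Q),rect(Q),np.round(np.median(Q,0),1))
H=dict(hfloor=(430,700,130,340,27,32.5),hrim=(430,700,130,340,33.5,39),
        bar=(430,560,150,330,44,50),lip=(590,700,130,340,47,54),knob=(430,540,120,330,71,79))
E
python3 - <<'E'
from h import *
c,o=wrist(); print(o["tool_pos"],o["tcp_rot"],o["grip_width"],np.round(c["mount"],2).tolist())
cv2.imwrite("pics/w1.png",c["img"]); P,u,v=pts(c); np.save("P1.npy",P); regs(P,H)
E
```

```text
[480.03921201 214.70712761 226.68302248] [3.14150514e+00 4.58403224e-04 1.57133426e+00] 41.400618434517554 [[0.0, -0.96, -0.27, 72.55], [1.0, 0.0, 0.0, -0.03], [-0.0, -0.27, 0.96, -157.42], [0.0, 0.0, 0.0, 1.0]]
hfloor 7918 (array([586. , 252.6]), array([211.3, 120.5]), 10.3) [582.7 251.8  29.1]
hrim 6458 (array([558.5, 240.8]), array([153. , 133.9]), 10.3) [517.3 252.4  35.5]
bar 1159 (array([492.7, 227.2]), array([89.3, 18.2]), 29.8) [500.3 232.   46.5]
lip 3808 (array([642.5, 256. ]), array([ 29.2, 134.2]), 10.7) [640.8 261.2  50.5]
knob 200 (array([462.6, 210.3]), array([15. , 14.7]), 89.2) [462.2 210.4  74.3]
```

View pics/w1.png

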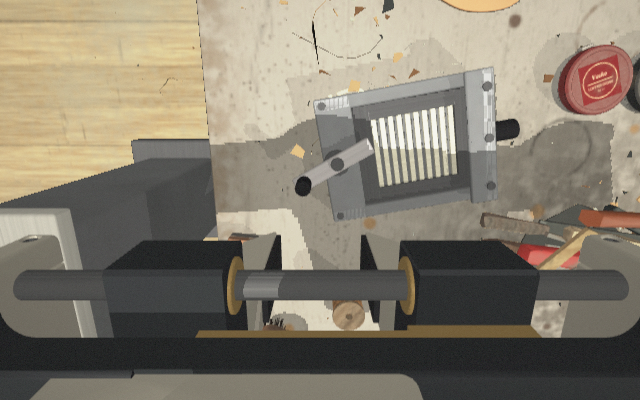

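Emit:
apply_moves(motion="-0.0044 -0.0176 0.04 0;0 0 0.05 0;0 0 0.045 0;0 0 0.04 0;0 0 0 0;0 0 0 0")

```text
time: 2.58
tool_pos: [463.2, 210.1, 52.9]
tcp_rot: [3.141, -0.0, 1.57]
contact_force: [0.7, 0.1, 0.3]
grip_width: 41.2
finger_force: 0.0
```

Emit:
apply_moves(motion="0 0 0 0;0 0 0 0;0 0 0 0;0 0 0 0;0 0 0 0", fingers=-1)

```text
time: 3.2
tool_pos: [462.1, 210.6, 52.2]
tcp_rot: [-3.141, 0.0, 1.571]
contact_force: [-2.4, -0.9, 5.9]
grip_width: 15.4
finger_force: 30.0
```

Emit:
apply_moves(motion="-0.0065 0.0045 0 -5;-0.0055 0.0057 0 0;-0.0042 0.0066 0 0;-0.0029 0.0074 0 0;-0.0014 0.0078 0 0;0.0002 0.0079 0 0;0.0003 0.002 0 0;0 0 0 0")

```text
time: 4.2
tool_pos: [503.7, 192.2, 51.6]
tcp_rot: [-3.137, 0.003, 1.659]
contact_force: [-6.4, -8.7, 6.7]
grip_width: 14.9
finger_force: 30.0
```

Emit:
apply_moves(motion="0 0 0 0;0 0 0 0;0 0 -0.02 0;0 0 -0.05 0;0 0 -0.05 0;0 0 -0.05 5;0 0 0 0;0 0 0 0", fingers=0)

```text
time: 5.2
tool_pos: [505.0, 194.0, 221.2]
tcp_rot: [-3.141, 0.0, 1.571]
contact_force: [-1.0, 0.3, -1.0]
grip_width: 45.8
finger_force: 0.0
```

Run:
```python
from h import *
c,o=wrist(); print(o["tool_pos"],o["tcp_rot"],o["contact_force"])
cv2.imwrite("pics/w2.png",c["img"]); P,u,v=pts(c); np.save("P2.npy",P); regs(P,H)
# rotate to housing frame guess and find recess edges by height profile
a=np.radians(10.4); C=np.array([581.3,244.])
R=np.array([[np.cos(a),np.sin(a)],[-np.sin(a),np.cos(a)]])
L=(P[:,:2]-C)@R.T
def prof(k,o_lo,o_hi,rng):
    m=(L[:,1-k]>o_lo)&(L[:,1-k]<o_hi)
    return [(b,int(round(np.median(P[m&(abs(L[:,k]-b)<.75),2]))) if (m&(abs(L[:,k]-b)<.75)).sum()>3 else None) for b in rng]
print("y right",prof(1,-40,30,range(-72,-46,1)));print("y left",prof(1,-40,30,range(46,73,1)))
print("y right back",prof(1,20,40,range(-60,-46,1)));print("y left back",prof(1,20,40,range(46,60,1)))
print("x front",prof(0,10,45,range(-106,-55,2)));print("x lip",prof(0,-45,45,range(42,80,1)))
```

```text
[505.04893859 193.99003911 221.19784296] [-3.14118275e+00  5.13919994e-05  1.57147809e+00] [-0.97713477  0.31299938 -1.02614479]
hfloor 8803 (array([590.7, 249.3]), array([199.3, 125.8]), 21.2) [579.9 250.3  29.2]
hrim 6020 (array([558.3, 240.7]), array([152.4, 134. ]), 10.3) [524.  260.4  35.5]
bar 1233 (array([497.9, 224.9]), array([18. , 89.4]), 10.2) [496.5 236.4  46.5]
lip 4113 (array([642.4, 256. ]), array([ 28.6, 134. ]), 10.3) [640.9 261.8  50.6]
knob 204 (array([504.1, 190.2]), array([14.4, 15.6]), 0.2) [504.1 190.9  74.6]
y right [(-72, None), (-71, None), (-70, None), (-69, None), (-68, None), (-67, None), (-66, 35), (-65, 35), (-64, 36), (-63, 36), (-62, 36), (-61, 36), (-60, 36), (-59, 36), (-58, 36), (-57, 36), (-56, 36), (-55, 36), (-54, 36), (-53, 35), (-52, 32), (-51, 30), (-50, 29), (-49, 30), (-48, 30), (-47, 30)]
y left [(46, 30), (47, 30), (48, 30), (49, 30), (50, 30), (51, 30), (52, 30), (53, 29), (54, 33), (55, 35), (56, 36), (57, 36), (58, 35), (59, 36), (60, 35), (61, 36), (62, 36), (63, 35), (64, 35), (65, 36), (66, 36), (67, 35), (68, 34), (69, None), (70, 
[... 341 characters left out ...]
, 35)]
x front [(-106, -1), (-104, -1), (-102, -1), (-100, None), (-98, 35), (-96, 35), (-94, 45), (-92, 46), (-90, 46), (-88, 46), (-86, 46), (-84, 46), (-82, 47), (-80, 46), (-78, 46), (-76, 36), (-74, 35), (-72, 36), (-70, 36), (-68, 36), (-66, 36), (-64, 36), (-62, 35), (-60, 29), (-58, 30), (-56, 30)]
x lip [(42, 28), (43, 28), (44, 28), (45, 29), (46, 30), (47, 30), (48, 30), (49, 48), (50, 49), (51, 49), (52, 49), (53, 49), (54, 50), (55, 50), (56, 51), (57, 50), (58, 51), (59, 50), (60, 51), (61, 51), (62, 51), (63, 51), (64, 51), (65, 51), (66, 51), (67, 51), (68, 51), (69, 51), (70, 51), (71, 51), (72, 51), (73, 51), (74, 51), (75, 50), (76, 50), (77, None), (78, None), (79, None)]
```

Emit:
apply_moves(motion="-0.0507 0.0051 0 0;-0.0507 0.0051 0 0;-0.0507 0.0051 0 0;-0.0507 0.0051 0 0;-0.0507 0.0051 0 0;-0.0507 0.0051 0 0;-0.0507 0.0051 0 0;-0.0507 0.0051 0 0", fingers=1)

```text
time: 6.25
tool_pos: [545.6, -213.0, 219.8]
tcp_rot: [-3.139, -0.002, 1.571]
contact_force: [0.7, 0.1, -0.8]
grip_width: 92.0
finger_force: 0.0
```

Emit:
apply_moves(motion="0 0 0 10;0 0 0 10;0 0 0 10;0 0 0 10;0 0 0 10;0 0 0 10;0 0 0 9;0 0 0 0")

```text
time: 7.25
tool_pos: [545.7, -211.4, 220.0]
tcp_rot: [-3.139, 0.002, 0.368]
contact_force: [0.5, 0.0, 0.1]
grip_width: 92.0
finger_force: 0.0
```

Run:
```python
from h import *
c,o=wrist(); print(o["time"],o["tool_pos"],o["tcp_rot"],o["contact_force"],o["joint_positions"])
cv2.imwrite("pics/w3.png",c["img"]); P,u,v=pts(c)
regs(P,dict(lidplate=(480,640,-290,-130,5,11),rib=(480,640,-290,-130,36,44)))
```

```text
7.25 [ 545.65403293 -211.3691808   220.04428649] [-3.13929510e+00  1.87411375e-03  3.68220160e-01] [0.51051384 0.03029312 0.0511995 ] [-5.00534699e-01  4.59695417e-01  1.35957830e+00  5.44126267e-05
  1.32528344e+00  7.02030317e-01]
lidplate 8146 (array([ 561.3, -204.2]), array([118.1, 100.1]), 20.8) [ 569.2 -202.9    7.6]
rib 777 (array([ 561.3, -203.7]), array([11.9, 69.1]), 21.1) [ 561.6 -203.6   39.1]
```

View pics/w3.png

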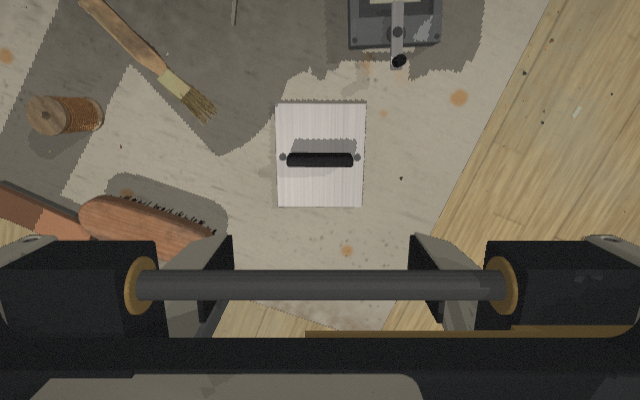

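Emit:
apply_moves(motion="0.0172 -0.0013 0.03 0;0 0 0.05 0;0 0 0.05 0;0 0 0.04 0;0 0 0.02 0;0 0 0.016 0;0 0 0 0;0 0 0 0")

```text
time: 8.3
tool_pos: [562.4, -204.6, 16.6]
tcp_rot: [3.14, -0.001, 0.367]
contact_force: [0.1, -0.5, 0.6]
grip_width: 91.8
finger_force: 0.0
```

Emit:
apply_moves(motion="0 0 0 0;0 0 0 0;0 0 0 0;0 0 0 0;0 0 0 0;0 0 -0.01 0;0 0 -0.02 0;0 0 0 0", fingers=-1)

```text
time: 9.3
tool_pos: [562.7, -204.8, 47.1]
tcp_rot: [3.139, -0.002, 0.367]
contact_force: [-0.0, -1.1, -2.1]
grip_width: 69.8
finger_force: 30.0
```

Emit:
apply_moves(motion="0 0 -0.04 0;0 0 -0.04 5.3;0 0 -0.02 5.4;0.0096 -0.0488 0 0;0.0096 -0.0488 0 0;0.0096 -0.0488 0 0;0.0096 -0.0488 0 0;0.0096 -0.0488 0 0")

```text
time: 10.3
tool_pos: [564.8, 45.9, 144.9]
tcp_rot: [-3.141, 0.001, 0.18]
contact_force: [1.0, -0.0, -2.4]
grip_width: 69.9
finger_force: 30.0
```

Emit:
apply_moves(motion="0.0096 -0.0488 0 0;0.0096 -0.0488 0 0;0.0096 -0.0488 0 0;0.0096 -0.0488 0 0;0 0 0 0;0 0 0 0")

```text
time: 11.05
tool_pos: [567.8, 242.8, 144.8]
tcp_rot: [3.141, 0.002, 0.18]
contact_force: [0.8, 0.4, -1.9]
grip_width: 70.0
finger_force: 30.0
```

```bash
cat >> h.py <<'E'
Cc=np.array([581.8,244.8]); A=np.radians(10.3)
RH=np.array([[np.cos(A),np.sin(A)],[-np.sin(A),np.cos(A)]])
def hf(P): return np.c_[(P[:,:2]-Cc)@RH.T,P[:,2]]
E
python3 - <<'E'
from h import *
c,o=wrist(); print(o["time"],o["tool_pos"],np.degrees(o["tcp_rot"]),o["contact_force"])
print("tcp in housing",hf(o["tool_pos"][None]))
cv2.imwrite("pics/w4.png",c["img"]); P,u,v=pts(c); L=hf(P)
np.save("L4.npy",L)
z0=o["tool_pos"][2]
m=(abs(L[:,0]+14)<90)&(abs(L[:,1])<75)&(L[:,2]>z0-35)&(L[:,2]<z0+4)
Q=L[m]; print(rect(Q),np.percentile(Q,[1,50,99],axis=0))
A_=np.c_[Q[:,:2],np.ones(len(Q))]; print(np.linalg.lstsq(A_,Q[:,2],rcond=None)[0])
for b in range(-80,60,8):
    k=abs(Q[:,0]-b)<4
    if k.sum()>5: print(b,np.round(np.median(Q[k,2])-z0,1),end=' ')
E
```

```text
11.05 [567.7538166  242.81985124 144.80005895] [1.79958236e+02 9.18219332e-02 1.03306134e+01] [ 0.79131502  0.38009891 -1.8611953 ]
tcp in housing [[-14.17388468   0.56324997 144.80005895]]
(array([-14.1,  -0. ]), array([100.9, 117.8]), 90.0) [[-68.41907901 -48.36292421 134.15030738]
 [ 10.93288625   0.36014461 135.98644144]
 [ 44.49972892  48.48924913 146.83962544]]
[-6.96049878e-03 -5.23839732e-04  1.36286017e+02]
-72 -8.8 -64 -8.7 -56 -8.7 -48 -8.7 -16 -9.3 -8 -8.3 0 -8.8 8 -8.8 16 -8.9 24 -8.9 32 -8.9 40 -9.0 48 -10.2
```

View pics/w4.png

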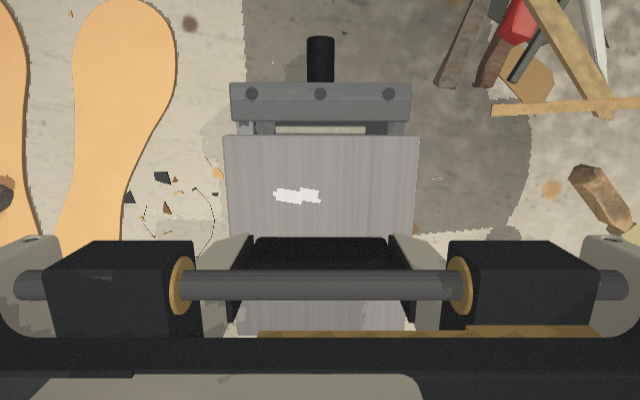

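Emit:
apply_moves(motion="0 0 0.04 0;0 0 0.03 0;0 0 0.016 0;0 0 0 0;0 0 0 0")

```text
time: 11.72
tool_pos: [569.2, 243.1, 61.0]
tcp_rot: [-3.141, -0.002, 0.179]
contact_force: [-0.3, 0.5, -2.2]
grip_width: 69.6
finger_force: 30.0
```

Emit:
apply_moves(motion="0 0 0.002 0;0 0 0.002 0;0 0 0.002 0;0 0 0.002 0;0 0 0 0")

```text
time: 12.35
tool_pos: [568.7, 243.4, 52.1]
tcp_rot: [-3.142, -0.001, 0.18]
contact_force: [1.4, 0.2, 0.7]
grip_width: 69.7
finger_force: 30.0
```

Emit:
apply_moves(motion="0 0 0.001 0;0 0 0.001 0;0 0 0.001 0;0 0 0 0")

```text
time: 12.85
tool_pos: [569.8, 243.6, 49.9]
tcp_rot: [-3.141, -0.004, 0.18]
contact_force: [3.9, 0.5, 5.6]
grip_width: 69.8
finger_force: 30.0
```

```bash
cat > lidm.py <<'E'
from h import *
c,o=wrist(); print(o["time"],o["tool_pos"],o["contact_force"],hf(o["tool_pos"][None]))
P,u,v=pts(c); L=hf(P)
m=(abs(L[:,0])<90)&(abs(L[:,1])<75)&(L[:,2]>25)&(L[:,2]<60)
Q=L[m]
for nm,y0,y1 in (("L",38,48),("R",-48,-38),("M",-30,30)):
    print(nm,[(b,float(np.round(np.median(Q[k,2]),1))) for b in range(-84,60,4) for k in [(abs(Q[:,0]-b)<2)&(Q[:,1]>y0)&(Q[:,1]<y1)] if k.sum()>5])
print("yprof",[(b,float(np.round(np.median(Q[k,2]),1))) for b in list(range(-60,-45))+list(range(46,61)) for k in [(abs(Q[:,1]-b)<.6)&(Q[:,0]>15)&(Q[:,0]<40)] if k.sum()>5])
E
python3 lidm.py
```

```text
12.85 [569.75817222 243.61849862  49.88673478] [3.89840877 0.54810484 5.64212472] [[-12.05902925   0.99064395  49.88673478]]
L [(-68, 43.7), (-64, 43.5), (-60, 43.3), (-56, 43.2), (-52, 42.9), (-48, 42.8), (-44, 43.1), (-8, 40.4), (-4, 40.8), (0, 41.4), (4, 40.5), (8, 40.3), (12, 40.1), (16, 40.0), (20, 39.7), (24, 39.5), (28, 39.5), (32, 39.1), (36, 39.0), (40, 38.8), (44, 38.5), (48, 49.8), (52, 50.5), (56, 50.4)]
R [(-64, 43.4), (-60, 43.3), (-56, 43.2), (-52, 43.1), (-48, 42.9), (-44, 43.1), (-8, 41.1), (-4, 40.8), (0, 41.3), (4, 40.4), (8, 40.2), (12, 40.1), (16, 39.9), (20, 39.7), (24, 39.5), (28, 39.4), (32, 39.3), (36, 39.1), (40, 38.9), (44, 38.3), (48, 50.0), (52, 50.5), (56, 50.5)]
M [(-64, 43.4), (-60, 43.3), (-56, 43.2), (-52, 43.1), (-48, 42.8), (-44, 43.0), (-8, 49.8), (-4, 40.9), (0, 40.6), (4, 40.5), (8, 40.3), (12, 40.1), (16, 39.9), (20, 39.8), (24, 39.5), (28, 39.4), (32, 39.2), (36, 39.0), (40, 38.8), (44, 38.4), (48, 50.1), (52, 50.5), (56, 50.5)]
yprof [(-60, 35.4), (-59, 35.5), (-58, 35.6), (-57, 35.7), (-56, 35.5), (-55, 35.6), (-54, 35.3), (-53, 33.9), (-52, 31.5), (-49, 38.8), (-48, 39.3), (-47, 39.4), (-46, 39.4), (46, 39.3), (47, 39.2), (48, 39.4), (49, 39.3), (50, 39.0), (53, 30.9), (54, 33.8), (55, 35.3), (56, 35.5), (57, 35.5), (58, 35.5), (59, 35.6), (60, 35.5)]
```

Emit:
apply_moves(motion="0.003 0 0 0;0.003 0 0 0;0.003 0 0 0;0.003 0 0 0;0 0 0 0;0 0 0 0")

```text
time: 13.65
tool_pos: [579.2, 245.4, 49.1]
tcp_rot: [-3.142, 0.002, 0.18]
contact_force: [-3.5, -0.5, 8.2]
grip_width: 69.5
finger_force: 30.0
```

```bash
python3 lidm.py
```

```text
13.65 [579.1776101  245.37204327  49.08835577] [-3.52901671 -0.54124083  8.15250842] [[-2.47784758  1.03171394 49.08835577]]
L [(-60, 43.2), (-56, 43.1), (-52, 42.9), (-48, 42.8), (-44, 42.4), (-40, 42.3), (-36, 42.1), (4, 39.9), (8, 40.6), (12, 39.5), (16, 39.5), (20, 39.1), (24, 39.1), (28, 38.7), (32, 38.6), (36, 38.3), (40, 38.2), (44, 37.9), (48, 50.0), (52, 50.5), (56, 50.3)]
R [(-56, 42.9), (-52, 43.0), (-48, 42.8), (-44, 42.5), (-40, 42.3), (-36, 42.3), (4, 40.2), (8, 40.7), (12, 39.7), (16, 39.5), (20, 39.3), (24, 39.0), (28, 38.9), (32, 38.7), (36, 38.5), (40, 38.3), (44, 38.0), (48, 50.0), (52, 50.6), (56, 50.5)]
M [(-56, 42.8), (-52, 42.9), (-48, 42.8), (-44, 42.5), (-40, 42.3), (-36, 42.2), (0, 40.0), (4, 47.4), (8, 39.8), (12, 39.7), (16, 39.4), (20, 39.2), (24, 39.0), (28, 38.8), (32, 38.6), (36, 38.5), (40, 38.2), (44, 38.0), (48, 50.0), (52, 50.5), (56, 50.5)]
yprof [(-60, 35.5), (-59, 35.6), (-58, 35.5), (-57, 35.6), (-56, 35.5), (-55, 35.5), (-54, 35.3), (-53, 33.4), (-52, 30.7), (-49, 38.4), (-48, 38.7), (-47, 38.9), (-46, 39.0), (46, 38.9), (47, 38.8), (48, 38.9), (49, 38.8), (50, 38.4), (53, 31.2), (54, 33.9), (55, 35.2), (56, 35.5), (57, 35.5), (58, 35.6), (59, 35.5), (60, 35.6)]
```

Emit:
apply_moves(motion="0.001 0 0 0;0.001 0 0.001 0;0 0 0.001 0;0 0 0.001 0;0 0 0.001 0;0 0 0 0;0 0 0 0")

```text
time: 14.58
tool_pos: [581.7, 245.7, 46.0]
tcp_rot: [3.142, 0.0, 0.18]
contact_force: [-7.9, -2.2, 13.4]
grip_width: 69.8
finger_force: 30.0
```

```bash
python3 lidm.py
```

```text
14.575 [581.65247596 245.73909064  46.03828383] [-7.89793721 -2.2346321  13.4344727 ] [[2.27647914e-02 9.50334852e-01 4.60382838e+01]]
L [(-64, 32.8), (-60, 36.4), (-56, 37.5), (-52, 37.6), (-48, 37.5), (-44, 37.5), (-40, 37.5), (-36, 37.6), (8, 37.5), (12, 50.2), (16, 37.6), (20, 37.5), (24, 37.5), (28, 37.5), (32, 37.5), (36, 37.5), (40, 37.5), (44, 37.5), (48, 50.0), (52, 50.5), (56, 50.4)]
R [(-56, 37.2), (-52, 37.7), (-48, 37.5), (-44, 37.5), (-40, 37.6), (-36, 37.7), (8, 37.5), (12, 49.7), (16, 37.5), (20, 37.5), (24, 37.5), (28, 37.5), (32, 37.4), (36, 37.4), (40, 37.7), (44, 37.7), (48, 50.2), (52, 50.5), (56, 50.5)]
M [(-56, 37.2), (-52, 37.5), (-48, 37.5), (-44, 37.5), (-40, 37.5), (-36, 37.6), (4, 49.1), (8, 38.0), (12, 37.5), (16, 37.5), (20, 37.5), (24, 37.5), (28, 37.5), (32, 37.6), (36, 37.5), (40, 37.5), (44, 37.5), (48, 50.1), (52, 50.5), (56, 50.5)]
yprof [(-60, 35.5), (-59, 35.6), (-58, 35.6), (-57, 35.6), (-56, 35.6), (-55, 35.5), (-54, 35.3), (-53, 33.8), (-52, 30.2), (-51, 29.9), (-49, 37.2), (-48, 37.4), (-47, 37.4), (-46, 37.5), (46, 37.6), (47, 37.5), (48, 37.5), (49, 37.3), (50, 36.9), (52, 29.8), (53, 30.4), (54, 34.0), (55, 35.3), (56, 35.4), (57, 35.5), (58, 35.5), (59, 35.5), (60, 35.4)]
```

Emit:
apply_moves(motion="0 0 0 0;0 0 0 0;0 0 0 0;0 0 -0.02 0;0 0 -0.05 0;0 0 -0.035 0;0 0 0 0;0 0 0 0", fingers=1)

```text
time: 15.62
tool_pos: [581.5, 245.6, 148.7]
tcp_rot: [3.141, 0.002, 0.18]
contact_force: [1.0, -0.7, -0.7]
grip_width: 91.6
finger_force: 0.0
```

Emit:
apply_moves(motion="-0.043 0.02 0 0;-0.043 0.02 0 0;0 0 0 0;0 0 0 0;0 0 0 0", fingers=-0.1)

```text
time: 16.25
tool_pos: [505.4, 191.5, 149.3]
tcp_rot: [-3.142, -0.0, 0.18]
contact_force: [1.1, -0.1, 0.3]
grip_width: 46.2
finger_force: 0.0
```

```bash
python3 lidm.py
python3 - <<'E'
from h import *
c=bot.capture("scene"); cv2.imwrite("pics/s2.png",cv2.resize(c["img"][120:240,200:400],None,fx=4,fy=4))
E
```

```text
16.25 [505.41983064 191.49437351 149.32961559] [ 1.06642582 -0.13336837  0.32660511] [[-84.68046992 -38.78966487 149.32961559]]
L [(-84, 35.6), (-80, 35.9), (-76, 35.5), (-72, 35.6), (-68, 35.3), (-64, 35.1), (-60, 30.0), (-56, 37.4), (-52, 37.6), (-48, 37.7), (-44, 37.5), (-40, 37.4), (-36, 37.5), (-32, 37.5), (-28, 37.4), (-24, 37.6), (-20, 37.6), (-16, 37.7), (-12, 37.5), (-8, 37.6), (-4, 37.8), (0, 38.9), (4, 37.4), (8, 37.4), (12, 37.7), (16, 37.6), (20, 37.3), (24, 37.4), (28, 37.7), (32, 37.5), (36, 37.8), (40, 37.6), (44, 37.5), (48, 47.3), (52, 50.4), (56, 50.4)]
R [(-84, 47.5), (-80, 46.6), (-76, 35.6), (-72, 35.5), (-68, 35.4), (-64, 34.8), (-60, 36.2), (-56, 37.6), (-52, 37.6), (-48, 37.5), (-44, 37.6), (-40, 37.6), (-36, 37.7), (-32, 37.6), (-28, 37.7), (-24, 37.5), (-20, 37.6), (-16, 37.7), (-12, 37.4), (-8, 37.6), (-4, 37.9), (0, 39.3), (4, 37.9), (8, 37.6), (12, 37.5), (16, 37.7), (20, 37.6), (24, 37.6), (28, 37.5), (32, 37.3), (36, 37.4), (40, 37.5), (44, 37.6), (48, 47.0), (52, 50.5), (56, 50.4)]
M [(-84, 46.9), (-80, 46.3), (-76, 36.6), (-72, 35.7), (-68, 35.5), (-64, 34.8), (-60, 30.3), (-56, 37.5), (-52, 37.5), (-48, 37.6), (-44, 37.6), (-40, 37.5), (-36, 37.5), (-32, 37.6), (-28, 37.4), (-24, 37.6), (-20, 37.5), (-16, 37.5), (-12, 37.5), (-8, 37.7), (8, 37.6), (12, 37.5), (16, 37.5), (20, 37.6), (24, 37.6), (28, 37.5), (32, 37.6), (36, 37.5), (40, 37.5), (44, 37.5), (48, 46.9), (52, 50.5), (56, 50.6)]
yprof [(-60, 35.4), (-59, 35.6), (-58, 35.7), (-57, 35.6), (-56, 35.6), (-55, 35.6), (-54, 35.3), (-53, 34.4), (-52, 30.0), (-51, 29.4), (-50, 29.6), (-49, 36.9), (-48, 37.6), (-47, 37.4), (-46, 37.6), (46, 37.5), (47, 37.5), (48, 37.4), (49, 37.3), (50, 37.1), (53, 30.6), (54, 33.9), (55, 35.3), (56, 35.5), (57, 35.6), (58, 35.4), (59, 35.4), (60, 35.5)]
```

View pics/s2.png

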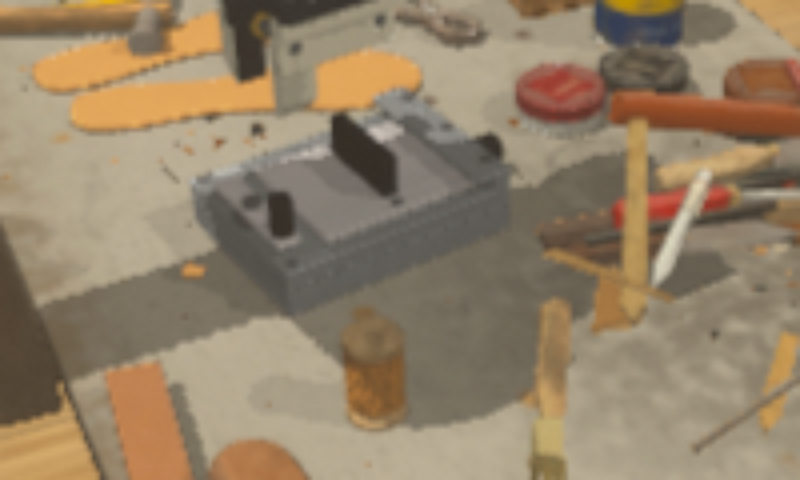

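Emit:
apply_moves(motion="-0.0015 0.0007 0.04 0;0 0 0.04 0;0 0 0.017 0;0 0 0 0;0 0 0 0")

```text
time: 16.98
tool_pos: [504.0, 190.4, 53.4]
tcp_rot: [-3.142, -0.002, 0.18]
contact_force: [-0.7, 0.3, 0.0]
grip_width: 41.1
finger_force: 0.0
```

Emit:
apply_moves(motion="0 0 0 0;0 0 0 0;0 0 0 0;0 0 0 0;0 0 0 0", fingers=-1)

```text
time: 17.6
tool_pos: [503.3, 190.8, 53.1]
tcp_rot: [-3.141, -0.001, 0.18]
contact_force: [-0.9, 5.7, 3.1]
grip_width: 15.4
finger_force: 30.0
```

Emit:
apply_moves(motion="-0.0083 -0.0009 0 0;-0.008 -0.0026 0 0;-0.0072 -0.0041 0 0;-0.0062 -0.0056 0 0;-0.0049 -0.0068 0 0;-0.0034 -0.0076 0 0;-0.0018 -0.0082 0 0;-0.0002 -0.0042 0 0")

```text
time: 18.6
tool_pos: [453.6, 219.7, 52.4]
tcp_rot: [3.138, 0.008, 0.18]
contact_force: [-7.6, -10.8, 7.7]
grip_width: 15.4
finger_force: 30.0
```

Emit:
apply_moves(motion="0 -0.001 0 0;0 0 0 0;0 0 0 0")

```text
time: 18.98
tool_pos: [453.5, 220.9, 52.4]
tcp_rot: [3.139, 0.007, 0.18]
contact_force: [-8.4, -9.3, 8.2]
grip_width: 15.1
finger_force: 30.0
```

Emit:
apply_moves(motion="0 0 0 0;0 0 0 0;0 0 0 0;0 0 -0.02 0;0 0 -0.05 0;0 0 -0.05 0;0 0 -0.04 0;0 0 0 0", fingers=0)

```text
time: 19.98
tool_pos: [458.2, 223.9, 216.0]
tcp_rot: [-3.141, -0.007, 0.18]
contact_force: [0.4, 0.4, -0.4]
grip_width: 45.9
finger_force: 0.0
```

Run:
```python
from h import *
c,o=wrist(); print(o["time"],o["tool_pos"],o["contact_force"])
P,u,v=pts(c); L=hf(P); L=L[(abs(L[:,0])<150)&(abs(L[:,1])<75)]
for nm,m in dict(bar=(L[:,2]>43.5)&(L[:,2]<50)&(L[:,0]<-20),knob=(L[:,2]>71)&(L[:,2]<79)&(L[:,0]<-40),rib=(L[:,2]>66)&(L[:,2]<73)&(abs(L[:,0])<20)).items():
    Q=L[m]; print(nm,len(Q)); print(rect(Q) if len(Q)>5 else "", np.median(Q,0) if len(Q) else "")
m=(abs(L[:,0])<56)&(abs(L[:,1])<48)&(L[:,2]<41)&(L[:,2]>34); Q=L[m]
print("plate",np.linalg.lstsq(np.c_[Q[:,:2],np.ones(len(Q))],Q[:,2],rcond=None)[0])
```

```text
19.975 [458.23994544 223.91889539 215.97610227] [ 0.41377177  0.39454318 -0.39415033]
bar 1296
(array([-91.1,   0.4]), array([89.1, 18. ]), 2.2) [-79.86896864   0.76586478  46.43317857]
knob 215
(array([-126.2,   -1.2]), array([15.2, 14.9]), 68.2) [-125.82693827   -1.19164041   74.23911793]
rib 1213
(array([-0.6,  0.5]), array([12. , 69.8]), 0.2) [-0.76841401  0.91978725 69.21068953]
plate [-5.17472758e-05 -6.63017100e-04  3.75702534e+01]
```

Catch is at about 0.03 rad, and the lid is flat and within 1 mm of centre.

```bash
python3 -c "
from plant import bot
print(bot.close_job())"
```

```text
the job is handed in; nothing more can be done
None
```

The job is handed in: by the last wrist-camera measurement, the lid lies flat in the recess about 1 mm off centre with its back end under the lip. The catch is closed over its front edge at about 0.03 rad, and I kept the arm away from the bystanders and did not re-measure them. The judge's result was not reported.

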